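# Put the kickstand down and hold the scooter frame upright

## Task

The rear section of a small scooter frame has fallen on its side. While it lies there, flip its kickstand from folded all the way down past its spring's dead centre, then take the frame by its top tube, right it so that its wheel and front foot stand on the table, and keep hold of it there, plumb and not leaning over on the kickstand: the program finishes while still holding it. Leave the tin, elbow, capacitor and tape measure where they are.

Things in the scene. Friction and masses are not known exactly. Their poses are not given: they have to be found in the camera images.
- frame_grip (a point): Middle of the frame's bare steel top tube, on its centre line: take the frame here. Tube 19 mm thick, clear for x = -60..60 mm; open for 70 mm below it. Frame axes: x along the tube to the wheel end, y the frame's own up, z its left side (kickstand). It lies on its right side: z points up, y is level, this point 28 mm over the table. The round tube can turn between the fingers against friction.
- frame_foot (a point): Point on the frame's ground line, mid-thickness, 190 mm below frame_grip in y; same axes. 0 mm over the table when upright, 28 mm when lying. Frame: about 0.8 kg, 288 mm long, 218 mm high, 56 mm thick, rigid but for the kickstand. It stands on the wheel (x = 105) and the rubber-plugged end of its down tube (x = -58), both narrow: let go, it does not stay upright.
- frame_wheel (a point): Centre of the frame's small black wheel, 105 mm in x and 55 mm in y from frame_foot; same axes. 110 mm diameter, 22 mm thick, rounded tread; it does not turn. The frame's centre of mass is about 100 mm below frame_grip in y, 30 mm from it toward the wheel and 5 mm to the kickstand side. A 56 mm flange is at the tube's other end, x = -128 to -100.
- stand_hinge (a point): Kickstand pivot on the frame's left side, x = -20, y = 105, z = 24 mm from frame_foot (52 mm over the table at the start); the stand turns about the frame's z. Same axes. Under the sweep of the bar, from 45 mm off the pivot outward, nothing of the frame is higher than 58 mm over the table while it lies.
- stand_tip (a point): Centre of the kickstand's rounded rubber tip, 13 mm thick. The steel bar, 10 mm thick, runs straight here from stand_hinge, 94.5 mm long, splayed 25 degrees out to the frame's left: the tip is 86 mm from the hinge axis and 40 mm farther out than the hinge (92 mm over the table at the start).
- kickstand (a joint): Kickstand angle, rad: 0 folded (bar 10 degrees above the frame's +x), growing as it swings toward the ground line; 1.92 fully down, 10 degrees past straight down. A spring, dead centre 0.96, drives it to the nearer end; it takes about 2 N at 75 mm from the pivot to start. Down, with the frame upright, the tip clears the table by 14 mm; the frame would rest on it leaning about 0.22.
- tin: Dark solvent tin, bystander, 69 mm diameter, 96 mm high, origin under its centre.
- elbow: White pipe elbow, bystander, 79x79x50 mm, origin under its centre.
- capacitor: Upright aluminium capacitor, bystander, 48 mm diameter, 117 mm high, origin under its centre.
- tape: Yellow tape measure, bystander, 36x128x60 mm, origin under its centre.

How it is judged:
By the outcome, as a careful person would: the job done as asked, in the order asked, and still so for the second after the job is handed in, while the arm keeps its last pose, push and grip.
It also fails if it takes over 61 s, if anything falls off the work surface, if the arm or the gripper's body presses on something with over 40 N, if the wrist force passes 120 N, or if a joint passes its speed limit or range.

## Robot

A 6-joint arm with a two-finger parallel gripper is mounted at the origin on a cart in front of the work surface, level with it; the furniture and walls round the work are solid. World frame = base frame: x ahead of the robot, y to its left, z up, the work surface at z = 0. Lengths are in m, angles in rad, forces in N, time in s.
With the tool pointing down it reaches from about 0.35 to 0.775 m from the base axis. Payload 7.3 kg.
Tool frame: the origin (TCP) lies at the very end of the fingers, on their centre line; the grasp point (between the pads) lies 19 mm behind it; z points along the fingers, x is the direction in which the jaws open and shut, and the axes are right-handed (so a half turn about z gives the same grasp; the last joint's range is limited). The gripper opens to 92 mm and grips with 3 to 60 N. Pads are 19 mm wide; open, the fingers measure 130 mm over their backs; the gripper's body (75 mm by 190 mm) begins 47 mm behind the grasp point.
Start: joints at [-1.3, 0.342, 1.524, -0, 1.275, -0.146], TCP at [0.213, -0.48, 0.227] pointing down, gripper open.
Joint ranges: [-2.53, 2.53], [-0.77, 2.02], [0.04, 2.7], [-1, 4.14], [0.28, 2.66], [-3.11, 3.11]. Speed limits (rad/s): [2.57, 2.57, 3.14, 3.14, 3.14, 3.14].

## Interface

Orientations are given as [roll, pitch, yaw] about the fixed x, y, z axes, in that order (R = Rz(yaw) Ry(pitch) Rx(roll)).
In Python, from cell import robot, read_camera, nets gives the robot as it stands. The module is installed in compiled form; this text tells all that it offers.
- The arm moves only by the tool carry_out, never from a script. Its arguments are lists of equal length, an entry for each row: "translation": the shift along the tool's x, y, z in m, a list of three; "turn": the turn, a rotation vector about the tool's x, y, z in rad, a list of three; "gripper": the gripper's target within -1 to 1 (shut at 1, half-way at 0, fully open at -1). A call has 1 to 10 rows; each row shifts and turns the commanded pose from where the row before left it, along the tool's axes as they then stand; what a row does not reach is not made up. A row lasts 1/10 s, in which the tool goes at most 50 mm and 8.59 degrees, less where a joint would pass 70% of its speed; a pose out of reach is approached as far as the arm can. A call with a gripper value outside its range is refused whole. The fingers move at their own pace and stop on an object; "squeeze" is the grip in N (left out, the last holds). Time passes only in rows, so rows that do not move let the fingers close. It gives the time, the measured TCP pose, the force and the opening at its end, in the units of the state.
- robot.observe(): the state, without advancing time (a new reading comes with each control period).
- read_camera(name): name is "side" or "top" or "wrist"; returns a dict with "img" (480x640x3 uint8, red, green, blue), "fx", "fy", "cx", "cy" (pixels), "distortion" ([k1, k2, p1, p2, k3] as OpenCV has them; the pictures are not rectified), "world_from_camera" (4x4, takes a point from camera to world coordinates). Camera axes: x right, y down, z forward; pixel columns grow to the right and rows downward; lengths in m; the calibration is good to about 2 mm. A picture is of the moment at which its call begins. There is no depth.
- robot.hand_in(): hands the job in, once; it reports no verdict.
Trained networks look in a picture, given as the dict that the camera call returned (one of the last four; its "shot" number tells which), for a name from the list of things; names that differ only in an ending like _2 or _b are one class to them, and where a whole thing is asked for, a point or a joint stands for the part that bears it (a point fixed in the world has none). Each returns a list of dicts, best first, with "score" (0 to 1); they miss things now and then, are a little off and sometimes report something else, mostly with a low value. They report only what shows in the picture. A call takes as long as a camera call.
- nets.regions_of(picture, name): "region" (480x640 bool, what is visible of it) and "pixel" ([column, row] in pixels, amid what is visible of it).
- nets.tip_of(picture, name): "pixel" ([column, row] in pixels: a listed point, or the origin of a listed thing).
The state is a dict: "time": time; "qpos": joint angles; "qvel": joint speeds; "joint_efforts": joint torques, N m; "tool_pos": TCP position; "tool_rot": TCP orientation; "contact_force": force on the tool from outside, world axes, zero at the start; "torque": the same for the moment, N m; "opening": finger opening in m.
Only numpy, scipy, OpenCV 4.12 (cv2) and the standard library are available. Lean on these libraries where they do the work, as an engineer would, in place of code of your own. Each camera call takes 0.05 s, during which the arm holds its last target. There are 200 camera calls.

## Working session

There is one attempt and no reset: what is moved stays moved. The work goes in short steps, Python scripts to look and compute and a tool call to move; the robot and the scene stay as the last step left them, time stands still between calls to the robot, and variables do not carry over. Pictures are saved under pics/ and viewed, about 8 in all and at most 12, crops included, and the job is handed in when it is done.

Besides the shell and the picture viewer there is one more tool, called after "Request:" as name(argument=value, ...) on one line, values as JSON. carry_out: Moves the arm, as the interface text tells. Its arguments: {"type":"object","properties":{"translation":{"type":"array","items":{"type":"array","items":{"type":"number"}}},"turn":{"type":"array","items":{"type":"array","items":{"type":"number"}}},"gripper":{"type":"array","items":{"type":"number"}},"squeeze":{"type":"number"}},"required":["translation","turn","gripper"]}

```bash
mkdir -p pics; cat > h.py <<'E'
import numpy as np, cv2
from cell import robot, read_camera, nets
def ray(p,px):
    K=np.array([[p['fx'],0,p['cx']],[0,p['fy'],p['cy']],[0,0,1]])
    u=cv2.undistortPoints(np.array([[px]],float),K,np.array(p['distortion'],float))[0,0]
    T=np.array(p['world_from_camera']); d=T[:3,:3]@[u[0],u[1],1]
    return T[:3,3],d/np.linalg.norm(d)
def atz(p,px,z):
    o,d=ray(p,px); return o+d*(z-o[2])/d[2]
def save(p,n): cv2.imwrite('pics/'+n,p['img'][:,:,::-1])
E
python3 - <<'E'
from h import *
Z=dict(frame_grip=.028,frame_foot=.028,frame_wheel=.028,stand_hinge=.052,stand_tip=.092,tin=0,elbow=0,capacitor=0,tape=0)
print(robot.observe())
for c in ['top','side']:
    p=read_camera(c); save(p,c+'1.png')
    print(c,np.array(p['world_from_camera'])[:3].round(3).tolist())
    for n,z in Z.items():
        for r in nets.tip_of(p,n)[:2]: print(n,round(r['score'],2),np.round(r['pixel']),atz(p,r['pixel'],z).round(4))
E
```

```text
{'time': 0.0, 'qpos': array([-1.30000526e+00,  3.42714874e-01,  1.52502733e+00, -1.18340799e-05,
        1.27534753e+00, -1.46007127e-01]), 'qvel': array([-0.00050556, -0.00147249, -0.00044544, -0.00033441,  0.0003542 ,
        0.00085009]), 'joint_efforts': array([ 9.98138858e-04, -4.31250143e+01, -2.44216973e+01,  7.18521327e-02,
        5.60707622e-02, -1.23566715e-04]), 'tool_pos': array([ 0.21244459, -0.47966213,  0.22604542]), 'tool_rot': array([-3.14138604e+00,  1.48279318e-03, -1.15399453e+00]), 'contact_force': array([ 0.76546672, -0.73513086,  0.0679022 ]), 'torque': array([0.00396161, 0.02583457, 0.01757256]), 'opening': 0.09172711281671325}
top [[-0.01, -0.987, 0.162, 0.277], [-1.0, 0.011, 0.003, 0.033], [-0.004, -0.162, -0.987, 1.659]]
frame_grip 0.96 [352. 221.] [ 0.6122 -0.0268  0.028 ]
frame_foot 0.36 [351. 223.] [ 0.6065 -0.0233  0.028 ]
frame_wheel 0.98 [367. 284.] [ 0.4363 -0.0631  0.028 ]
stand_hinge 0.79 [331. 246.] [0.5392 0.0338 0.052 ]
stand_tip 0.7 [364. 254.] [ 0.5113 -0.0527  0.092 ]
stand_tip 0.37 [455. 206.] [ 0.6378 -0.3031  0.092 ]
tin 0.75 [457. 206.] [ 0.6604 -0.3284  0.    ]
elbow 0.9 [193. 294.] [0.4173 0.4205 0.    ]
capacitor 0.77 [190. 212.] [0.6512 0.436  0.    ]
tape 0.6 [477. 319.] [ 0.3391 -0.3685  0.    ]
tape 0.56 [367. 284.] [ 0.4391 -0.0644  0.    ]
side [[-0.254, -0.649, 0.717, -0.485], [-0.967, 0.177, -0.182, 0.308], [-0.009, -0.74, -0.673, 1.039]]
frame_grip 0.74 [366. 239.] [ 0.5854 -0.0796  0.028 ]
frame_grip 0.6 [179. 334.] [0.3909 0.4166 0.028 ]
frame_foot 0.66 [331. 288.] [0.4405 0.054  0.028 ]
stand_hinge 0.59 [334. 252.] [0.5336 0.0216 0.052 ]
stand_tip 0.52 [364. 239.] [ 0.5198 -0.0514  0.092 ]
tin 0.59 [444. 212.] [ 0.6664 -0.3415  0.    ]
elbow 0.93 [178. 332.] [0.4217 0.4216 0.    ]
capacitor 0.6 [168. 269.] [0.6361 0.4305 0.    ]
capacitor 0.44 [340. 237.] [ 0.6392 -0.0249  0.    ]
tape 0.82 [507. 290.] [ 0.3447 -0.3658  0.    ]
```

```bash
python3 - <<'E'
import cv2
a=cv2.imread('pics/top1.png')[170:320,260:460]; b=cv2.imread('pics/side1.png')[170:320,250:450]
cv2.imwrite('pics/c1.png',cv2.resize(cv2.vconcat([cv2.resize(a,None,fx=3.9,fy=2*1.95)[:300*2], ]),(800,600)))
cv2.imwrite('pics/c2.png',cv2.resize(b,(800,600),interpolation=cv2.INTER_CUBIC))
E
```

```text
(no output)
```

View pics/c1.png

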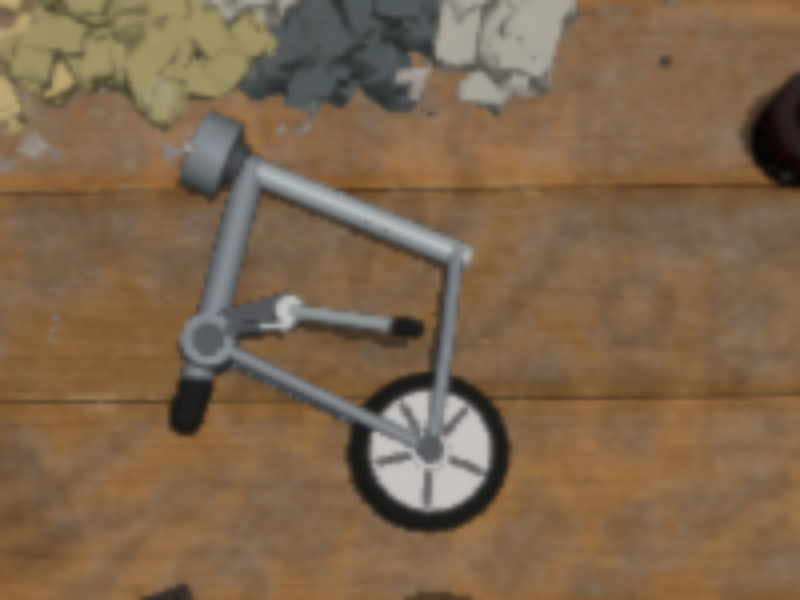

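View pics/side1.png

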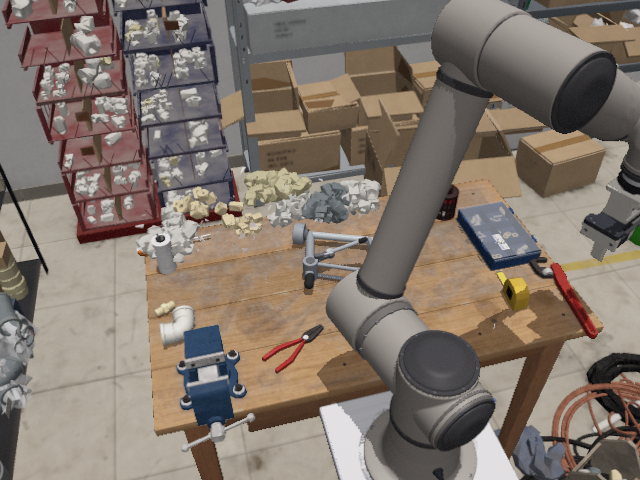

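The frame is lying clear with its wheel toward the robot. Crop ×4, offset (260,170): hinge at crop (287,312), stand tip (405,327), wheel centre (430,447), and the tube from (260,172) to (460,250). I'll fit the frame pose next.

```bash
cat >> h.py <<'E'
L={'frame_grip':(0,0,.028),'frame_wheel':(.105,-.135,.028),'frame_foot':(0,-.19,.028),'stand_hinge':(-.02,-.085,.052),'stand_tip':(.0647,-.0701,.092)}
from scipy.optimize import least_squares
def fit(obs,x0=(.61,-.03,-1.95)):
    def f(v):
        c,s=np.cos(v[2]),np.sin(v[2]); r=[]
        for n,q in obs: x,y,_=L[n]; r+=[v[0]+c*x-s*y-q[0],v[1]+s*x+c*y-q[1]]
        return np.array(r)
    s=least_squares(f,x0,loss='soft_l1',f_scale=.005); return s.x,f(s.x).reshape(-1,2)
def pt(v,x,y):
    c,s=np.cos(v[2]),np.sin(v[2]); return np.array([v[0]+c*x-s*y,v[1]+s*x+c*y])
E
python3 - <<'E'
from h import *
p=read_camera('top')
obs=[]
for n in ['frame_grip','frame_wheel','stand_hinge','stand_tip']:
    r=nets.tip_of(p,n)[0]; obs.append((n,atz(p,r['pixel'],L[n][2])))
for n,u in dict(frame_grip=(349.5,222.5),frame_wheel=(367.5,281.8),stand_hinge=(331.8,248),stand_tip=(362,251.9)).items(): obs.append((n,atz(p,u,L[n][2])))
v,r=fit(obs); print(v,r.round(3).tolist())
h=pt(v,-.02,-.085); print('hinge',h)
# start: radial 72, tangential +40 (tangent = +90deg of bar dir)
a=v[2]+np.radians(10); e=np.array([np.cos(a),np.sin(a)]); t=np.array([-e[1],e[0]])
print('start',h+.072*e+.040*t,'yaw tool x',np.arctan2(-t[1],-t[0]),np.arctan2(t[1],t[0]))
E
```

```text
[ 0.60483366 -0.02014677 -1.96992496] [[-0.001, 0.006], [0.001, -0.001], [0.005, 0.001], [0.002, -0.0], [-0.004, -0.002], [-0.003, 0.001], [0.001, -0.0], [-0.001, -0.004]]
hinge [0.53428697 0.03131355]
start [ 0.55724706 -0.0477866 ] yaw tool x 2.916996941594663 -0.22459571199513023
```

Request:
carry_out(translation=[[-0.018,-0.035,0],[-0.018,-0.035,0],[-0.018,-0.035,0],[-0.018,-0.035,0],[-0.018,-0.035,0],[-0.018,-0.035,0],[-0.018,-0.035,0],[-0.018,-0.035,0],[-0.018,-0.035,0],[-0.018,-0.035,0]], turn=[[0,0,0],[0,0,0],[0,0,0],[0,0,0],[0,0,0],[0,0,0],[0,0,0],[0,0,0],[0,0,0],[0,0,0]], gripper=[1,1,1,1,1,1,1,1,1,1], squeeze=20)

```text
time: 2.25
tool_pos: [0.4606, -0.1724, 0.2269]
tool_rot: [-3.141, -0.0, -1.154]
contact_force: [-0.4, 0.1, 0.8]
opening: 0.0163
```

Request:
carry_out(translation=[[-0.018,-0.035,0],[-0.018,-0.035,0],[-0.018,-0.035,0],[-0.018,-0.035,0],[0,0,0],[0,0,0],[0,0,0],[0,0,0],[0,0,0],[0,0,0]], turn=[[0,0,0],[0,0,0],[0,0,0],[0,0,0],[0,0,-0.14],[0,0,-0.14],[0,0,-0.14],[0,0,-0.14],[0,0,-0.14],[0,0,-0.14]], gripper=[1,1,1,1,1,1,1,1,1,1])

```text
time: 3.25
tool_pos: [0.5586, -0.0512, 0.2266]
tool_rot: [3.141, 0.0, -0.308]
contact_force: [0.1, -0.0, -0.6]
opening: 0.0006
```

```bash
python3 - <<'E'
from h import *
s=robot.observe(); print({k:np.round(s[k],3) for k in ['time','qpos','tool_pos','tool_rot','contact_force','opening']})
p=read_camera('wrist'); save(p,'w1.png'); obs=[]
for n in L:
    for r in nets.tip_of(p,n)[:2]:
        q=atz(p,r['pixel'],L[n][2]); print(n,round(r['score'],2),np.round(r['pixel']),q.round(4))
        if n!='frame_foot' and r['score']>.5: obs.append((n,q))
v,r=fit(obs); print(v,r.round(3).tolist(), pt(v,-.02,-.085))
E
```

```text
{'time': np.float64(3.25), 'qpos': array([-0.228,  0.408,  1.423, -0.   ,  1.31 ,  0.08 ]), 'tool_pos': array([ 0.559, -0.051,  0.227]), 'tool_rot': array([ 3.141,  0.   , -0.308]), 'contact_force': array([ 0.051, -0.023, -0.562]), 'opening': np.float64(0.001)}
frame_grip 0.95 [366. 156.] [ 0.605  -0.0187  0.028 ]
frame_wheel 0.83 [200. 262.] [ 0.4362 -0.0633  0.028 ]
stand_hinge 0.62 [263. 123.] [0.5347 0.0321 0.052 ]
stand_tip 0.73 [269. 247.] [ 0.5149 -0.0543  0.092 ]
[ 0.60417553 -0.02014776 -1.97537197] [[-0.001, -0.001], [0.003, -0.0], [-0.001, -0.0], [-0.001, 0.002]] [0.5339102  0.03169607]
```

View pics/w1.png

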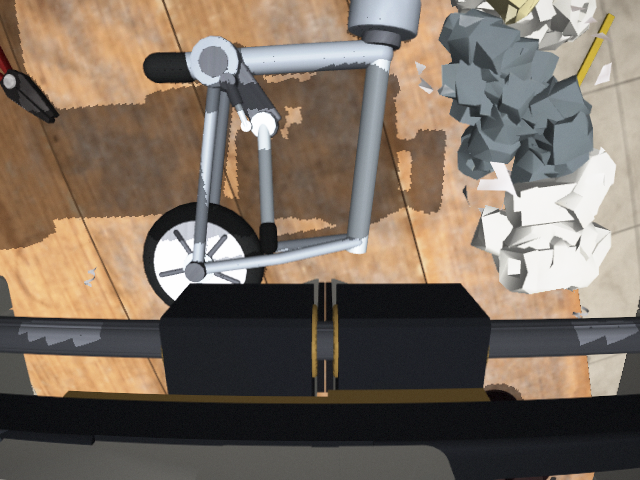

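Request:
carry_out(translation=[[0,0,0.03],[0,0,0.03],[0,0,0.03],[0,0,0.03],[0,0,0.025],[0,0,0.015],[0,0,0]], turn=[[0,0,-0.08],[0,0,0],[0,0,0],[0,0,0],[0,0,0],[0,0,0],[0,0,0]], gripper=[1,1,1,1,1,1,1])

```text
time: 4.25
tool_pos: [0.5571, -0.051, 0.0645]
tool_rot: [3.141, 0.005, -0.236]
contact_force: [-0.5, 0.4, 1.0]
opening: 0.0007
```

Request:
carry_out(translation=[[-0.015,0,0],[-0.0092,0.0026,0],[-0.0092,0.0026,0],[-0.0092,0.0026,0],[-0.0092,0.0026,0],[-0.0092,0.0026,0],[-0.0092,0.0026,0],[-0.0092,0.0026,0]], turn=[[0,0,0],[0,0,0.12],[0,0,0.12],[0,0,0.12],[0,0,0.12],[0,0,0.12],[0,0,0.12],[0,0,0.12]], gripper=[1,1,1,1,1,1,1,1])

```text
time: 5.05
tool_pos: [0.4829, -0.0279, 0.0681]
tool_rot: [-3.14, -0.002, -1.08]
contact_force: [-0.1, -1.1, -0.2]
opening: 0.0003
```

Request:
carry_out(translation=[[-0.0092,0.0026,0],[-0.0092,0.0026,0],[-0.0092,0.0026,0],[-0.0092,0.0026,0],[-0.0092,0.0026,0],[-0.0092,0.0026,0],[-0.0092,0.0026,0],[-0.0092,0.0026,0]], turn=[[0,0,0.12],[0,0,0.12],[0,0,0.12],[0,0,0.12],[0,0,0.12],[0,0,0.12],[0,0,0.12],[0,0,0.12]], gripper=[1,1,1,1,1,1,1,1])

```text
time: 5.85
tool_pos: [0.4576, 0.042, 0.068]
tool_rot: [-3.139, 0.001, -2.04]
contact_force: [0.8, 0.2, 0.0]
opening: 0.0005
```

```bash
python3 - <<'E'
from h import *
s=robot.observe(); print({k:np.round(s[k],3) for k in ['time','qpos','tool_pos','tool_rot','contact_force','opening']})
p=read_camera('top'); save(p,'t2.png'); a=p['img'][170:320,260:460,::-1]
cv2.imwrite('pics/t2c.png',cv2.resize(a,(800,600),interpolation=cv2.INTER_CUBIC))
for n in L:
    for r in nets.tip_of(p,n)[:2]: print(n,round(r['score'],2),np.round(r['pixel']),atz(p,r['pixel'],L[n][2]).round(4))
E
```

```text
{'time': np.float64(5.85), 'qpos': array([-0.076,  0.431,  1.907, -0.   ,  0.802,  1.965]), 'tool_pos': array([0.458, 0.042, 0.068]), 'tool_rot': array([-3.139e+00,  1.000e-03, -2.040e+00]), 'contact_force': array([0.818, 0.16 , 0.042]), 'opening': np.float64(0.001)}
frame_grip 0.82 [351. 219.] [ 0.6188 -0.0227  0.028 ]
frame_grip 0.65 [474. 317.] [ 0.342  -0.3541  0.028 ]
frame_wheel 0.71 [365. 282.] [ 0.4413 -0.0593  0.028 ]
stand_tip 0.34 [353. 218.] [ 0.6083 -0.0259  0.092 ]
```

View pics/t2c.png

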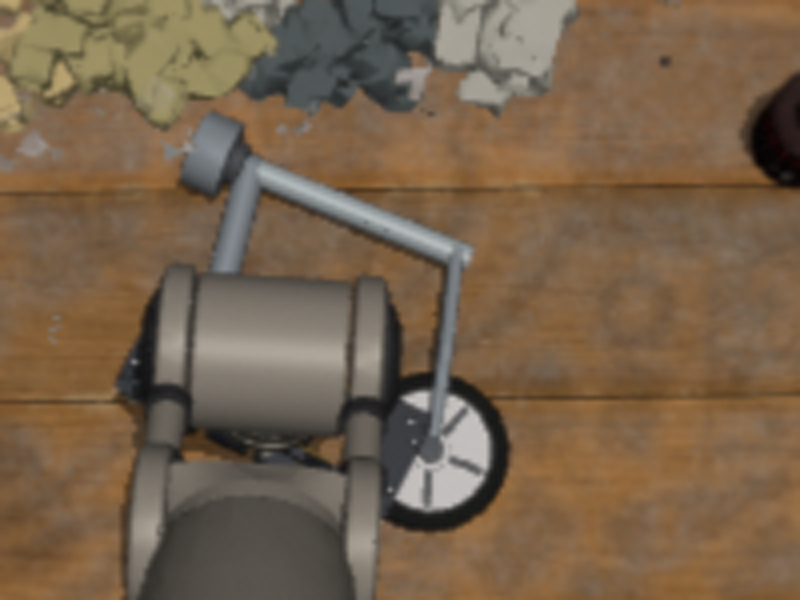

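Request:
carry_out(translation=[[0.012,0,0],[0,0,-0.03],[0,0,-0.04],[0,0,-0.04],[0,0,-0.03],[0,0,0],[0,0,0],[0,0,0],[0,0,0],[0,0,0]], turn=[[0,0,0],[0,0,0],[0,0,0],[0,0,0],[0,0,-0.1485],[0,0,-0.1485],[0,0,-0.1485],[0,0,-0.1485],[0,0,-0.1485],[0,0,-0.1485]], gripper=[1,1,1,1,1,0,-1,-1,-1,-1])

```text
time: 7.15
tool_pos: [0.451, 0.0299, 0.2066]
tool_rot: [3.141, -0.0, -1.137]
contact_force: [0.3, -0.9, 0.6]
opening: 0.0358
```

Request:
carry_out(translation=[[0,0,0],[0,0,0],[0,0,0],[0,0,0],[0,0,0],[0,0,0]], turn=[[0,0,-0.1485],[0,0,-0.1485],[0,0,-0.1485],[0,0,-0.1485],[0,0,-0.1485],[0,0,0]], gripper=[-1,-1,-1,-1,-1,-1])

```text
time: 7.75
tool_pos: [0.451, 0.0301, 0.2065]
tool_rot: [3.141, 0.0, -0.399]
contact_force: [0.5, 0.5, -0.4]
opening: 0.0838
```

```bash
python3 - <<'E'
from h import *
s=robot.observe(); print({k:np.round(s[k],3) for k in ['time','qpos','tool_pos','tool_rot','contact_force','opening']})
p=read_camera('wrist'); save(p,'w2.png'); obs=[]
for n in L:
    for r in nets.tip_of(p,n)[:2]:
        q=atz(p,r['pixel'],L[n][2]); print(n,round(r['score'],2),np.round(r['pixel']),q.round(4))
v=(.6042,-.0201,-1.9754); a=v[2]-np.radians(100); h=pt(v,-.02,-.085); print('tip expected down',h+.086*np.array([np.cos(a),np.sin(a)]))
E
```

```text
{'time': np.float64(7.75), 'qpos': array([-0.103,  0.228,  1.745, -0.   ,  1.169,  0.296]), 'tool_pos': array([0.451, 0.03 , 0.207]), 'tool_rot': array([ 3.141,  0.   , -0.399]), 'contact_force': array([ 0.547,  0.456, -0.415]), 'opening': np.float64(0.084)}
frame_grip 0.58 [520. 199.] [ 0.6051 -0.021   0.028 ]
frame_wheel 0.83 [351. 319.] [ 0.4355 -0.0664  0.028 ]
stand_hinge 0.97 [429. 180.] [0.5349 0.0282 0.052 ]
stand_tip 0.84 [314. 157.] [0.464  0.0789 0.092 ]
tip expected down [0.46195966 0.07881373]
```

View pics/w2.png

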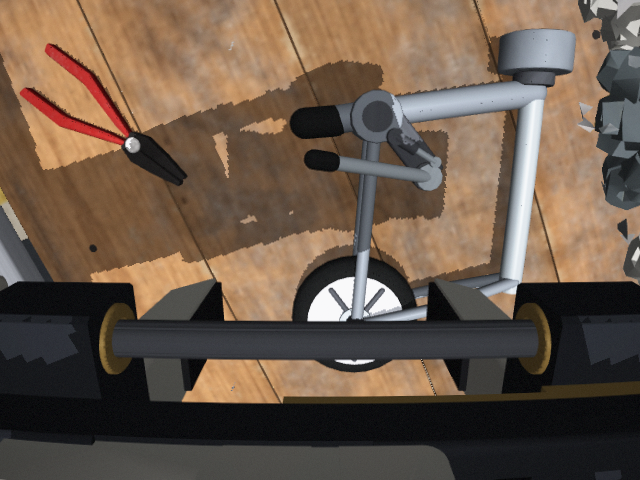

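Request:
carry_out(translation=[[0.04,0.002,0],[0.04,0,0],[0.04,0,0],[0.041,0,0],[0,0,0.04],[0,0,0.04],[0,0,0.04],[0,0,0.04],[0,0,0.024],[0,0,0.012]], turn=[[0,0,0],[0,0,0],[0,0,0],[0,0,0],[0,0,0],[0,0,0],[0,0,0],[0,0,0],[0,0,0],[0,0,0]], gripper=[-1,-1,-1,-1,-1,-1,-1,-1,-1,-1])

```text
time: 9.05
tool_pos: [0.5974, -0.0334, 0.0079]
tool_rot: [3.141, 0.004, -0.401]
contact_force: [-0.2, 0.7, 0.1]
opening: 0.0914
```

Request:
carry_out(translation=[[0,0,0],[0,0,0],[0,0,0],[0,0,0],[0,0,0],[0,0,0],[0,0,0],[0,0,0]], turn=[[0,0,0],[0,0,0],[0,0,0],[0,0,0],[0,0,0],[0,0,0],[0,0,0],[0,0,0]], gripper=[1,1,1,1,1,1,1,1], squeeze=20)

```text
time: 9.85
tool_pos: [0.599, -0.0337, 0.0108]
tool_rot: [3.142, -0.0, -0.401]
contact_force: [-0.1, -0.1, -0.1]
opening: 0.0322
```

Request:
carry_out(translation=[[0,0,0],[0,0,0],[0,0,0],[0,0,0],[0,0,0]], turn=[[0,0,0],[0,0,0],[0,0,0],[0,0,0],[0,0,0]], gripper=[1,1,1,1,1])

```text
time: 10.35
tool_pos: [0.5992, -0.0338, 0.0107]
tool_rot: [3.142, -0.0, -0.401]
contact_force: [1.1, -1.2, -2.0]
opening: 0.0182
```

Request:
carry_out(translation=[[-0.0006,0,-0.0137],[-0.0017,0,-0.0136],[-0.0029,0,-0.0135],[-0.004,0,-0.0132],[-0.0052,0,-0.0129],[-0.0063,0,-0.0125],[-0.0073,0,-0.012],[-0.0083,0,-0.0114]], turn=[[0,0,0],[0,0,0],[0,0,0],[0,0,0],[0,0,0],[0,0,0],[0,0,0],[0,0,0]], gripper=[1,1,1,1,1,1,1,1])

```text
time: 11.15
tool_pos: [0.5649, -0.0193, 0.1146]
tool_rot: [3.142, -0.0, -0.401]
contact_force: [-1.1, 0.5, -5.2]
opening: 0.0184
```

```bash
python3 - <<'E'
from h import *
p=read_camera('side'); save(p,'s2.png'); a=p['img'][150:330,230:470,::-1]
b=read_camera('wrist')['img'][:,:,::-1]
cv2.imwrite('pics/s2c.png',np.vstack([cv2.resize(a,(400,300)),cv2.resize(b,(400,300))]))
print(robot.observe()['contact_force'],robot.observe()['opening'])
E
```

```text
[ 0.95747648 -0.838825   -3.60280074] 0.018296912379777864
```

View pics/s2c.png

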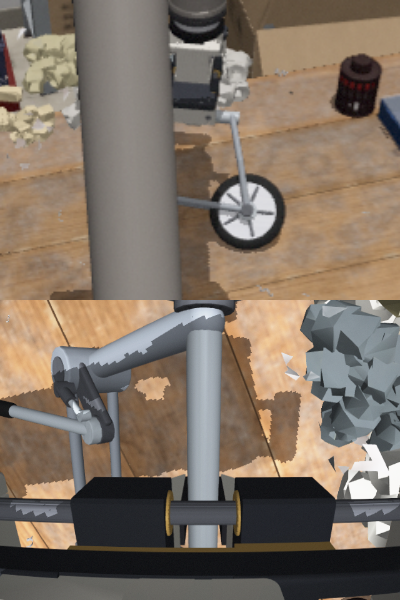

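Held and tilting as planned: the wheel is still on the table, and the stand is down in the wrist view. Continuing the arc.

Request:
carry_out(translation=[[-0.0092,0,-0.0108],[-0.0101,0,-0.0101],[-0.011,0,-0.0093],[-0.0117,0,-0.0085],[-0.0124,0,-0.0076],[-0.013,0,-0.0067]], turn=[[0,0,0],[0,0,0],[0,0,0],[0,0,0],[0,0,0],[0,0,0]], gripper=[1,1,1,1,1,1])

```text
time: 11.85
tool_pos: [0.5028, 0.0073, 0.1674]
tool_rot: [-3.141, -0.001, -0.401]
contact_force: [2.2, 1.6, -3.5]
opening: 0.0183
```

Request:
carry_out(translation=[[-0.0136,0,-0.0058],[-0.014,0,-0.0048],[-0.0143,0,-0.0037],[-0.0146,0,-0.0027],[-0.0148,0,-0.0016],[-0.0149,0,-0.0005],[0,0,0],[0,0,0]], turn=[[0,0,0],[0,0,0],[0,0,0],[0,0,0],[0,0,0],[0,0,0],[0,0,0],[0,0,0]], gripper=[1,1,1,1,1,1,1,1])

```text
time: 12.65
tool_pos: [0.4232, 0.041, 0.1858]
tool_rot: [-3.141, 0.001, -0.4]
contact_force: [1.7, 4.5, 3.2]
opening: 0.0184
```

```bash
cat >> h.py <<'E'
# upright model, relative to grip: frame x,y,z
M={'frame_grip':(0,0,0),'frame_wheel':(.105,-.135,0),'frame_foot':(0,-.19,0),'stand_hinge':(-.02,-.085,.024),'stand_tip':(-.0349,-.1697,.064)}
from scipy.spatial.transform import Rotation as R
def look(cams=('top','side','wrist'),sc=.4):
    s=robot.observe(); print({k:np.round(s[k],4).tolist() for k in ['time','tool_pos','tool_rot','contact_force','torque','opening']})
    obs=[]; ims={}
    for c in cams:
        p=read_camera(c); ims[c]=p
        for n in M:
            for r in nets.tip_of(p,n)[:1]:
                print(c,n,round(r['score'],2),np.round(r['pixel'],1))
                if r['score']>sc: obs.append((c,n,p,r['pixel']))
    return s,obs,ims
def solve(s,obs,psi0=-1.975):
    Tt=R.from_euler('xyz',s['tool_rot']); g=np.array(s['tool_pos'])-Tt.apply([0,0,.018])
    # unknown: grip slide along tube, yaw, lean (about frame x), pitch (about frame z)
    B=np.array([[1,0,0],[0,0,-1],[0,1,0]]).T  # frame x,y,z in upright heading frame: x fwd, y->world z, z->-y
    B=np.array([[1,0,0],[0,0,-1],[0,1,0]],float)
    def pose(v):
        return R.from_euler('z',v[0])*R.from_matrix(B)*R.from_euler('z',v[2])*R.from_euler('x',v[1])
    def f(v):
        r=[]; q=pose(v); o=g+q.apply([-v[3],0,0])
        for c,n,p,px in obs:
            P=o+q.apply(M[n]); T=np.array(p['world_from_camera']); K=np.array([[p['fx'],0,p['cx']],[0,p['fy'],p['cy']],[0,0,1]])
            C=T[:3,:3].T@(P-T[:3,3])
            u=cv2.projectPoints(C.reshape(1,1,3),np.zeros(3),np.zeros(3),K,np.array(p['distortion'],float))[0].ravel()
            r+=list((u-px)*C[2]/p['fx']*1000)
        return np.array(r+[(v[3]-.015)*200,(v[2])*30])
    z=least_squares(f,[psi0,0,0,.015],loss='soft_l1',f_scale=3)
    q=pose(z.x); o=g+q.apply([-z.x[3],0,0])
    print('yaw,lean,pitch,slide',z.x.round(4)); print('grip',o.round(4),'wheel bottom z',(o+q.apply([.105,-.19,0])).round(4),'foot plug',(o+q.apply([-.058,-.19,0])).round(4),'tip',(o+q.apply(M['stand_tip'])).round(4))
    print([(c,n,f(z.x)[2*i:2*i+2].round(1).tolist()) for i,(c,n,_,_) in enumerate(obs)])
    return z.x
E
python3 - <<'E'
from h import *
s,o,i=look(); solve(s,o)
save(i['top'],'t3.png'); save(i['side'],'s3.png'); save(i['wrist'],'w3.png')
f=lambda n,r:cv2.resize(i[n]['img'][r[0]:r[1],r[2]:r[3],::-1],(400,300),interpolation=cv2.INTER_CUBIC)
cv2.imwrite('pics/m3.png',np.hstack([np.vstack([f('top',(180,330,260,460)),f('side',(180,330,250,450))]),np.vstack([f('wrist',(0,480,0,640)),np.zeros((300,400,3),np.uint8)])]))
E
```

```text
{'time': 12.65, 'tool_pos': [0.4232, 0.041, 0.1858], 'tool_rot': [-3.1413, 0.0006, -0.4002], 'contact_force': [1.7226, 4.4656, 3.2044], 'torque': [0.7889, -0.3558, -0.0498], 'opening': 0.0184}
top frame_wheel 0.79 [361.5 297.1]
side frame_wheel 0.71 [375.9 285.7]
wrist frame_grip 0.71 [325.3 270.1]
wrist stand_hinge 0.7 [286.1 189.8]
wrist stand_tip 0.86 [248.2 153.7]
yaw,lean,pitch,slide [-1.9594  0.0499  0.0087  0.0178]
grip [0.4299 0.0574 0.2036] wheel bottom z [ 0.3983 -0.0449  0.0148] foot plug [0.4601 0.106  0.0134] tip [0.3913 0.1093 0.0307]
[('top', 'frame_wheel', [-2.7, 1.8]), ('side', 'frame_wheel', [1.1, -11.7]), ('wrist', 'frame_grip', [-1.2, 2.0]), ('wrist', 'stand_hinge', [0.1, -0.8]), ('wrist', 'stand_tip', [-0.2, -0.2])]
```

View pics/m3.png

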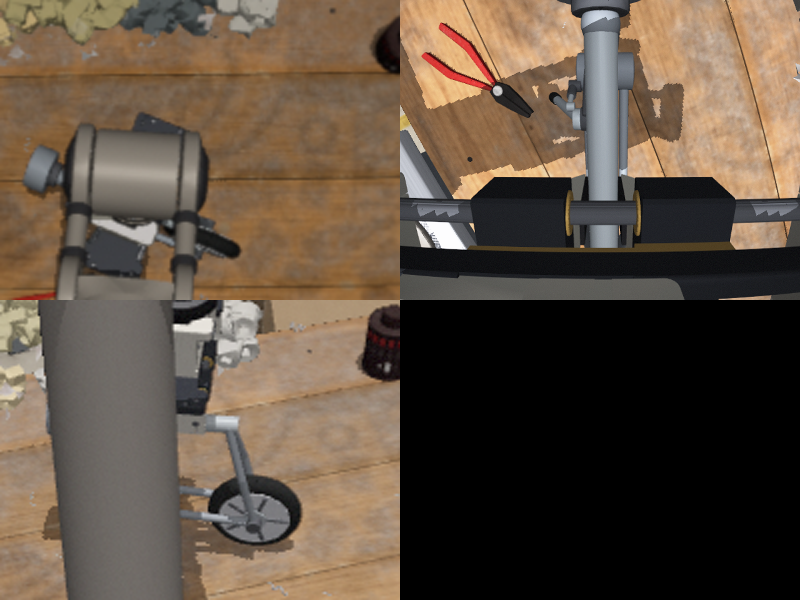

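```bash
sed -i "s/(v\[2\])\*30\]/(v[2])*5]/; s/loss='soft_l1',f_scale=3/loss='soft_l1',f_scale=8/" h.py
python3 - <<'E'
from h import *
s,o,i=look(); solve(s,o)
E
```

```text
{'time': 13.55, 'tool_pos': [0.4242, 0.0406, 0.1857], 'tool_rot': [-3.141, 0.0004, -0.401], 'contact_force': [1.8229, 4.7254, 5.1067], 'torque': [0.9039, -0.2471, 0.002], 'opening': 0.0184}
top frame_wheel 0.6 [358.9 299.2]
top stand_hinge 0.71 [475.3 319.7]
side frame_wheel 0.6 [375.2 286.1]
wrist frame_grip 0.71 [324.4 272.1]
wrist stand_hinge 0.96 [287.4 189.3]
wrist stand_tip 0.57 [245.1 154.6]
yaw,lean,pitch,slide [-1.9749  0.0098 -0.0292  0.0117]
grip [0.4288 0.0514 0.2041] wheel bottom z [ 0.3914 -0.0407  0.0111] foot plug [0.4555 0.1091 0.0159] tip [0.3872 0.1126 0.0348]
[('top', 'frame_wheel', [2.8, 2.2]), ('top', 'stand_hinge', [-418.8, -79.4]), ('side', 'frame_wheel', [3.0, -5.9]), ('wrist', 'frame_grip', [0.4, 7.0]), ('wrist', 'stand_hinge', [-2.5, 2.2]), ('wrist', 'stand_tip', [-3.7, -1.9])]
```

Request:
carry_out(translation=[[0,0,-0.01],[0,0,-0.01],[0,0,-0.01],[0,0,0],[0,0,0],[0,0,0]], turn=[[0,0,0],[0,0,0],[0,0,0],[0,0,0],[0,0,0],[0,0,0]], gripper=[1,1,1,1,1,1], squeeze=40)

```text
time: 15.05
tool_pos: [0.4236, 0.0403, 0.2151]
tool_rot: [3.141, 0.001, -0.401]
contact_force: [0.2, -1.2, -8.7]
opening: 0.0179
```

```bash
python3 - <<'E'
from h import *
s,o,i=look(); o=[k for k in o if not(k[0]=='top' and k[1]!='frame_wheel')]; solve(s,o)
f=lambda n,r:cv2.resize(i[n]['img'][r[0]:r[1],r[2]:r[3],::-1],(400,300),interpolation=cv2.INTER_CUBIC)
cv2.imwrite('pics/m4.png',np.hstack([f('side',(220,310,320,440)),f('wrist',(0,240,160,480))]))
E
```

```text
{'time': 15.05, 'tool_pos': [0.4236, 0.0403, 0.2151], 'tool_rot': [3.141, 0.0011, -0.4006], 'contact_force': [0.2335, -1.2326, -8.7059], 'torque': [0.0395, -0.0682, -0.07], 'opening': 0.0179}
top frame_wheel 0.78 [360.4 296.7]
side frame_wheel 0.95 [374.7 276.8]
side stand_tip 0.65 [509.4 289.2]
wrist frame_grip 0.86 [325.7 272.2]
wrist stand_hinge 0.81 [287.4 186.2]
wrist stand_tip 0.63 [247.7 148.5]
yaw,lean,pitch,slide [-1.9804  0.0432 -0.0184  0.0156]
grip [0.4299 0.0547 0.2334] wheel bottom z [ 0.397  -0.0417  0.0417] foot plug [0.4619 0.1078 0.0447] tip [0.3931 0.1121 0.0618]
[('top', 'frame_wheel', [-0.2, 2.3]), ('side', 'frame_wheel', [4.2, -8.6]), ('side', 'stand_tip', [-449.8, 17.4]), ('wrist', 'frame_grip', [-0.3, 3.4]), ('wrist', 'stand_hinge', [0.2, 0.7]), ('wrist', 'stand_tip', [0.3, -0.0])]
```

View pics/m4.png

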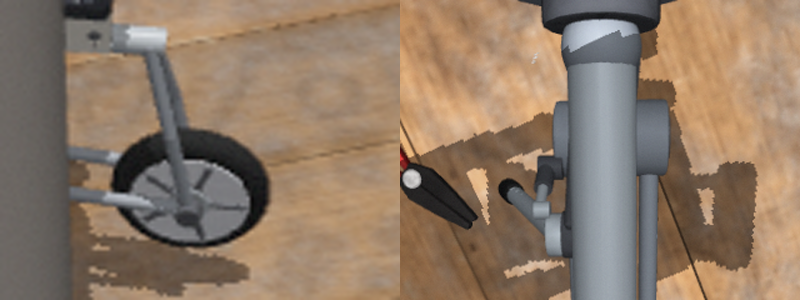

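```bash
sed -i "s/(v\[2\])\*5\]/(v[2])*1]/; s/loss='soft_l1',f_scale=8/loss='linear'/" h.py
cat >> h.py <<'E'
def solve2(s,o):
    o=[k for k in o if (k[0],k[1]) in (('top','frame_wheel'),('side','frame_wheel'),('wrist','stand_hinge'),('wrist','stand_tip'),('wrist','frame_foot'))]
    return solve(s,o)
E
python3 - <<'E'
from h import *
s,o,i=look(); solve2(s,o)
d={k[0]:ray(k[2],k[3]) for k in o if k[1]=='frame_wheel'}
(a,u),(b,w)=d['top'],d['side']
t=np.linalg.lstsq(np.c_[u,-w],b-a,rcond=None)[0]; print('wheel tri',(a+t[0]*u).round(4),(b+t[1]*w).round(4))
for c in ('top','side'):
    r=nets.regions_of(i[c],'frame_wheel')
    for k in r[:1]: ys,xs=np.where(k['region']); print(c,k['score'],xs.min(),xs.max(),ys.min(),ys.max())
E
```

```text
{'time': 15.95, 'tool_pos': [0.4241, 0.0404, 0.2156], 'tool_rot': [3.1415, -0.0, -0.4005], 'contact_force': [-0.5447, -0.1369, -9.3016], 'torque': [0.0524, -0.1234, -0.0235], 'opening': 0.0176}
top frame_wheel 0.96 [359.7 296.2]
side frame_wheel 0.92 [374.7 274.4]
wrist frame_grip 0.98 [327.  273.3]
wrist stand_hinge 0.83 [289.7 188. ]
wrist stand_tip 0.83 [248.9 151.2]
yaw,lean,pitch,slide [-1.9618  0.0476 -0.061   0.0112]
grip [0.4284 0.0508 0.2343] wheel bottom z [ 0.4012 -0.0389  0.0385] foot plug [0.4632 0.1115 0.0484] tip [0.394  0.114  0.0642]
[('top', 'frame_wheel', [0.7, 0.8]), ('side', 'frame_wheel', [2.3, -2.7]), ('wrist', 'stand_hinge', [-1.1, 0.9]), ('wrist', 'stand_tip', [-0.9, -3.9])]
wheel tri [ 0.3987 -0.0405  0.0883] [ 0.3992 -0.0393  0.0882]
top 0.79 270 379 250 307
side 0.92 341 401 228 292
```

Request:
carry_out(translation=[[0,0,0],[0,0,0],[0,0,0],[0,0,0],[0,0,0.01],[0,0,0.01],[0,0,0.01],[0,0,0],[0,0,0]], turn=[[0,0,0],[0,0,0],[-0.04,-0.025,0],[-0.04,-0.025,0],[0,0,0],[0,0,0],[0,0,0],[0,0,0],[0,0,0]], gripper=[1,1,1,1,1,1,1,1,1], squeeze=60)

```text
time: 17.85
tool_pos: [0.4225, 0.0373, 0.1871]
tool_rot: [3.061, 0.046, -0.403]
contact_force: [-2.5, -4.8, 8.3]
opening: 0.0175
```

```bash
cat >> h.py <<'E'
def tri(o):
    d={k[0]:ray(k[2],k[3]) for k in o if k[1]=='frame_wheel'}
    if len(d)<2 or 'side' not in d: return
    (a,u),(b,w)=d['top'],d['side']; t=np.linalg.lstsq(np.c_[u,-w],b-a,rcond=None)[0]; print('wheel tri',((a+t[0]*u+b+t[1]*w)/2).round(4))
E
python3 - <<'E'
from h import *
for _ in range(2):
    s,o,i=look(); solve2(s,o); tri(o)
E
```

```text
{'time': 17.85, 'tool_pos': [0.4225, 0.0373, 0.1871], 'tool_rot': [3.061, 0.0456, -0.4027], 'contact_force': [-2.4652, -4.8226, 8.316], 'torque': [-0.6813, 0.2925, 0.0005], 'opening': 0.0175}
top frame_wheel 0.6 [361.5 300.5]
top stand_hinge 0.63 [316.4 293. ]
side frame_wheel 0.55 [379.4 284.7]
wrist frame_grip 0.68 [326.9 271.9]
wrist stand_hinge 0.94 [285.8 184.3]
wrist stand_tip 0.67 [246.5 146. ]
yaw,lean,pitch,slide [-1.9637 -0.009  -0.0067  0.0105]
grip [0.4278 0.048  0.2051] wheel bottom z [ 0.3865 -0.0471  0.0144] foot plug [0.4489 0.1035 0.0155] tip [0.3811 0.1064 0.0363]
[('top', 'frame_wheel', [1.7, 1.8]), ('side', 'frame_wheel', [-0.0, -3.6]), ('wrist', 'stand_hinge', [0.1, 1.7]), ('wrist', 'stand_tip', [-1.3, -3.6])]
wheel tri [ 0.3888 -0.0475  0.0624]
{'time': 18.75, 'tool_pos': [0.4224, 0.0374, 0.1872], 'tool_rot': [3.0611, 0.0456, -0.4026], 'contact_force': [-2.7337, -4.805, 7.8954], 'torque': [-0.5687, 0.3839, 0.0449], 'opening': 0.0176}
top frame_wheel 0.75 [459.4 206.4]
top stand_hinge 0.65 [313.7 290.4]
side frame_wheel 0.69 [377.8 282.8]
wrist frame_grip 0.73 [324.9 276.7]
wrist stand_hinge 0.58 [285.  184.5]
wrist stand_tip 0.56 [244.1 144.9]
yaw,lean,pitch,slide [-1.4206  0.3549 -0.0112 -0.052 ]
grip [ 0.4315 -0.013   0.2045] wheel bottom z [ 0.5122 -0.105   0.0252] foot plug [0.4878 0.0562 0.027 ] tip [0.425  0.0233 0.0235]
[('top', 'frame_wheel', [-200.7, 145.4]), ('side', 'frame_wheel', [27.5, -90.0]), ('wrist', 'stand_hinge', [49.7, 53.8]), ('wrist', 'stand_tip', [78.9, 55.7])]
wheel tri [ 0.7549 -0.3036 -0.3434]
```

Request:
carry_out(translation=[[0,0,-0.01],[0,0,-0.01],[0,0,0],[0,0,0],[0,0,0]], turn=[[0,0,0],[0,0,0],[0.05,0,0],[0,0,0],[0,0,0]], gripper=[1,1,1,1,1])

```text
time: 20.15
tool_pos: [0.4231, 0.0396, 0.2056]
tool_rot: [3.11, 0.05, -0.403]
contact_force: [-0.2, -0.4, -8.0]
opening: 0.0173
```

```bash
sed -i "s/apply(\[0,0,.018\])/apply([0,0,D])/; s/^M={/D=.007\nM={/" h.py; python3 - <<'E'
from h import *
import h
s,o,i=look()
for D in (.018,.012,.007):
    h.D=D; print(D); solve2(s,o)
tri(o)
E
```

```text
{'time': 20.15, 'tool_pos': [0.4231, 0.0396, 0.2056], 'tool_rot': [3.1105, 0.0502, -0.4033], 'contact_force': [-0.1891, -0.4191, -7.9788], 'torque': [-0.1809, -0.1347, 0.0015], 'opening': 0.0173}
top frame_wheel 0.56 [361.6 299.9]
top frame_foot 0.48 [472.9 319.5]
top stand_hinge 0.57 [314.1 289.9]
side frame_grip 0.37 [508.7 290.4]
side frame_wheel 0.93 [376.9 279. ]
wrist frame_grip 0.92 [326.  274.5]
wrist stand_hinge 0.87 [286.8 184.1]
wrist stand_tip 0.85 [247.9 149.1]
0.018
yaw,lean,pitch,slide [-1.9733 -0.0071 -0.0096  0.0137]
grip [0.4295 0.0524 0.2237] wheel bottom z [ 0.3878 -0.042   0.0328] foot plug [0.4517 0.108  0.0343] tip [0.3838 0.1116 0.0548]
[('top', 'frame_wheel', [-2.7, 1.0]), ('side', 'frame_wheel', [1.6, -3.1]), ('wrist', 'stand_hinge', [0.3, 2.4]), ('wrist', 'stand_tip', [-0.4, -1.5])]
0.012
yaw,lean,pitch,slide [-1.9537 -0.007   0.0062  0.016 ]
grip [0.4297 0.0546 0.2175] wheel bottom z [ 0.3889 -0.0434  0.0282] foot plug [0.4497 0.1078 0.0272] tip [0.3819 0.1104 0.0481]
[('top', 'frame_wheel', [-2.3, -0.0]), ('side', 'frame_wheel', [1.5, -1.0]), ('wrist', 'stand_hinge', [0.2, 1.0]), ('wrist', 'stand_tip', [-0.0, -0.2])]
0.007
yaw,lean,pitch,slide [-1.9373 -0.0068  0.0185  0.0178]
grip [0.4298 0.0563 0.2123] wheel bottom z [ 0.3898 -0.0445  0.0243] foot plug [0.4482 0.1076 0.0213] tip [0.3804 0.1093 0.0424]
[('top', 'frame_wheel', [-2.1, -0.9]), ('side', 'frame_wheel', [1.4, 0.9]), ('wrist', 'stand_hinge', [0.1, -0.0]), ('wrist', 'stand_tip', [0.3, 0.9])]
wheel tri [ 0.3901 -0.044   0.0807]
```

Request:
carry_out(translation=[[0,0,0.008],[0,0,0.008],[0,0,0.003],[0,0,0]], turn=[[0,0,0],[0,0,0],[0,0,0],[0,0,0]], gripper=[1,1,1,1])

```text
time: 21.45
tool_pos: [0.4219, 0.0397, 0.1861]
tool_rot: [3.111, 0.051, -0.403]
contact_force: [-0.6, -1.5, -8.5]
opening: 0.0175
```

Request:
carry_out(translation=[[0,0,0.0015],[0,0,0]], turn=[[0,0,0],[0,0,0]], gripper=[1,1])

```text
time: 21.65
tool_pos: [0.4225, 0.0396, 0.1855]
tool_rot: [3.112, 0.049, -0.403]
contact_force: [0.0, 0.5, -5.3]
opening: 0.0175
```

Request:
carry_out(translation=[[0,0,0.0015],[0,0,0]], turn=[[0,0,0],[0,0,0]], gripper=[1,1])

```text
time: 21.85
tool_pos: [0.4233, 0.0394, 0.1853]
tool_rot: [3.112, 0.046, -0.402]
contact_force: [-0.3, 0.6, 4.7]
opening: 0.0181
```

Request:
carry_out(translation=[[0,0,0],[0,0,0],[0,0,0],[0,0,0.001],[0,0,0.001],[0,0,0.001],[0,0,0.001],[0,0,0.001],[0,0,0.001]], turn=[[0,0,0],[0,0,0],[0,0,0],[0,0,0],[0,0,0],[0,0,0],[0,0,0],[0,0,0],[0,0,0]], gripper=[1,1,1,1,1,1,1,1,1], squeeze=8)

```text
time: 22.75
tool_pos: [0.4239, 0.0393, 0.18]
tool_rot: [3.113, 0.044, -0.402]
contact_force: [0.9, 0.2, 12.4]
opening: 0.0188
```

```bash
python3 - <<'E'
from h import *
import h
s,o,i=look()
for D in (.018,.012,.007):
    h.D=D; print(D); solve2(s,o)
tri(o)
E
```

```text
{'time': 22.75, 'tool_pos': [0.4239, 0.0393, 0.18], 'tool_rot': [3.1132, 0.0435, -0.4023], 'contact_force': [0.8777, 0.1675, 12.4129], 'torque': [0.0402, -0.0632, 0.0398], 'opening': 0.0188}
top frame_wheel 0.55 [359.5 301.4]
top frame_foot 0.48 [193.1 289.7]
top stand_hinge 0.75 [312.2 290.3]
side frame_grip 0.2 [380.1 285.2]
side frame_wheel 0.66 [377.3 286.6]
wrist frame_grip 0.81 [324.5 281.1]
wrist frame_foot 0.53 [324.3 282.7]
wrist stand_hinge 0.75 [284.2 189.2]
wrist stand_tip 0.66 [241.8 150.6]
0.018
yaw,lean,pitch,slide [-2.1547 -0.0442  0.4514  0.0566]
grip [0.4529 0.0819 0.1733] wheel bottom z [ 0.3482 -0.0614  0.0483] foot plug [ 0.429   0.061  -0.0228] tip [0.3705 0.0868 0.0081]
[('top', 'frame_wheel', [3.8, 20.9]), ('side', 'frame_wheel', [9.2, -10.2]), ('wrist', 'frame_foot', [-4.8, -34.1]), ('wrist', 'stand_hinge', [7.8, -6.9]), ('wrist', 'stand_tip', [6.2, 23.7])]
0.012
yaw,lean,pitch,slide [-2.1362 -0.0468  0.467   0.0585]
grip [0.4525 0.0835 0.1657] wheel bottom z [ 0.349  -0.0631  0.0435] foot plug [ 0.427   0.0598 -0.0299] tip [0.3683 0.085  0.0013]
[('top', 'frame_wheel', [4.4, 20.3]), ('side', 'frame_wheel', [9.4, -7.5]), ('wrist', 'frame_foot', [-4.9, -35.0]), ('wrist', 'stand_hinge', [7.7, -7.7]), ('wrist', 'stand_tip', [6.7, 25.7])]
0.007
yaw,lean,pitch,slide [-2.1207 -0.0491  0.4788  0.0599]
grip [0.452  0.0847 0.1594] wheel bottom z [ 0.3497 -0.0645  0.0394] foot plug [ 0.4253  0.0589 -0.0357] tip [ 0.3666  0.0835 -0.0043]
[('top', 'frame_wheel', [4.9, 19.8]), ('side', 'frame_wheel', [9.6, -5.2]), ('wrist', 'frame_foot', [-5.0, -35.7]), ('wrist', 'stand_hinge', [7.5, -8.2]), ('wrist', 'stand_tip', [7.1, 27.4])]
wheel tri [ 0.3867 -0.042   0.0596]
```

Request:
carry_out(translation=[[0,0,-0.001],[0,0,0],[0,0,0],[0,0,0],[0,0,0],[0,0,0]], turn=[[0,0,0],[0,0,0],[0,0,0],[0,0,0],[0,0,0],[0,0,0]], gripper=[1,1,1,1,1,1], squeeze=60)

```text
time: 24.25
tool_pos: [0.4232, 0.0395, 0.1801]
tool_rot: [3.113, 0.046, -0.402]
contact_force: [0.2, 1.4, 8.1]
opening: 0.0175
```

```bash
sed -i "s/,('wrist','frame_foot'))/)/; s/^D=.007/D=.010/" h.py; python3 - <<'E'
from h import *
for k in range(2):
    s,o,i=look(); solve2(s,o); tri(o)
f=lambda n,r:cv2.resize(i[n]['img'][r[0]:r[1],r[2]:r[3],::-1],(400,300),interpolation=cv2.INTER_CUBIC)
cv2.imwrite('pics/m5.png',np.hstack([f('side',(220,310,320,440)),f('wrist',(0,240,160,480))]))
E
```

```text
{'time': 24.25, 'tool_pos': [0.4232, 0.0395, 0.1801], 'tool_rot': [3.1128, 0.0459, -0.4023], 'contact_force': [0.155, 1.3851, 8.0989], 'torque': [0.1086, -0.1657, 0.0901], 'opening': 0.0175}
top frame_wheel 0.81 [358.  302.2]
top stand_hinge 0.69 [314.9 289. ]
side frame_wheel 0.72 [377.  286.9]
wrist frame_grip 0.64 [327.1 278. ]
wrist stand_hinge 0.6 [283.6 190.3]
yaw,lean,pitch,slide [-1.9475 -0.0371 -0.002   0.0156]
grip [0.4295 0.0541 0.1901] wheel bottom z [ 0.3844 -0.0406 -0.    ] foot plug [4.444e-01 1.110e-01 3.000e-04] tip [0.3771 0.1127 0.0229]
[('top', 'frame_wheel', [4.2, -1.1]), ('side', 'frame_wheel', [-1.0, 2.9]), ('wrist', 'stand_hinge', [-0.9, -2.8])]
wheel tri [ 0.384  -0.039   0.0623]
{'time': 25.15, 'tool_pos': [0.4232, 0.0395, 0.18], 'tool_rot': [3.1127, 0.046, -0.4023], 'contact_force': [1.0235, 1.4136, 7.6548], 'torque': [0.083, -0.2336, 0.0304], 'opening': 0.0177}
top frame_wheel 0.59 [361.2 301.9]
top stand_hinge 0.84 [312.8 290.7]
side frame_wheel 0.91 [377.  288.6]
wrist frame_grip 0.71 [327.4 279.6]
wrist stand_hinge 0.57 [282.7 186.8]
wrist stand_tip 0.57 [243.9 150.2]
yaw,lean,pitch,slide [-1.959e+00 -2.620e-02 -1.800e-03  1.340e-02]
grip [0.4288 0.052  0.1901] wheel bottom z [ 3.846e-01 -4.300e-02 -1.000e-04] foot plug [4.463e-01 1.079e-01 2.000e-04] tip [0.3788 0.1105 0.0221]
[('top', 'frame_wheel', [-2.2, 0.1]), ('side', 'frame_wheel', [1.2, -1.2]), ('wrist', 'stand_hinge', [1.0, 1.0]), ('wrist', 'stand_tip', [-0.5, -0.1])]
wheel tri [ 0.3867 -0.0445  0.052 ]
```

View pics/m5.png

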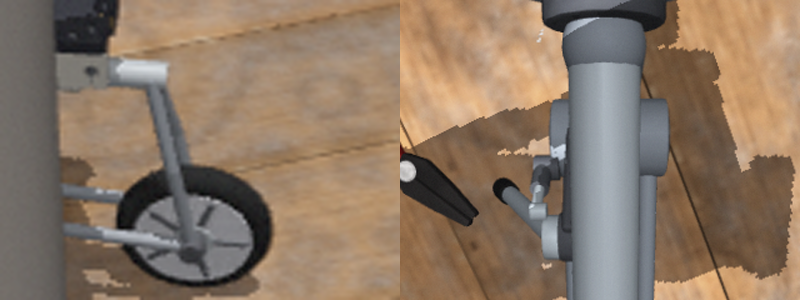

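```bash
sed -i "s/(v\[2\])\*1\]/(v[2])*500,(v[0]+1.968)*200]/" h.py; python3 - <<'E'
from h import *
Q=[('top','frame_wheel'),('side','frame_wheel'),('wrist','stand_hinge'),('wrist','stand_tip')]
A=[]
for k in range(3):
    pics={c:read_camera(c) for c in ('top','side','wrist')}
    for c,n in Q:
        r=nets.tip_of(pics[c],n)
        if r and r[0]['score']>.4: A.append((c,n,pics[c],r[0]['pixel']))
s=robot.observe(); solve2(s,A)
for w in (('wrist',),('top','side')): print(w); solve2(s,[a for a in A if a[0] in w])
E
```

```text
yaw,lean,pitch,slide [-1.967e+00 -3.110e-02  1.000e-04  1.440e-02]
grip [0.4293 0.0529 0.19  ] wheel bottom z [ 3.833e-01 -4.170e-02  1.000e-04] foot plug [4.462e-01 1.086e-01 1.000e-04] tip [0.3788 0.1118 0.0224]
[('top', 'frame_wheel', [1.4, 0.9]), ('side', 'frame_wheel', [-1.7, 5.9]), ('wrist', 'stand_hinge', [-0.6, -0.8]), ('wrist', 'stand_tip', [0.5, -1.5]), ('top', 'frame_wheel', [4.6, -2.9]), ('side', 'frame_wheel', [-6.1, -0.4]), ('wrist', 'stand_hinge', [-0.7, 0.0]), ('wrist', 'stand_tip', [-1.8, -0.6]), ('top', 'frame_wheel', [4.1, 5.2]), ('side', 'frame_wheel', [0.6, -6.4]), ('wrist', 'stand_hinge', [-0.3, 0.2]), ('wrist', 'stand_tip', [1.2, -0.6])]
('wrist',)
yaw,lean,pitch,slide [-1.9673e+00 -3.0100e-02  3.0000e-04  1.3900e-02]
grip [0.4291 0.0524 0.19  ] wheel bottom z [ 3.832e-01 -4.230e-02  1.000e-04] foot plug [4.462e-01 1.080e-01 1.000e-04] tip [0.3788 0.1112 0.0223]
[('wrist', 'stand_hinge', [-0.5, -0.3]), ('wrist', 'stand_tip', [0.7, -0.9]), ('wrist', 'stand_hinge', [-0.6, 0.6]), ('wrist', 'stand_tip', [-1.6, -0.1]), ('wrist', 'stand_hinge', [-0.2, 0.7]), ('wrist', 'stand_tip', [1.5, -0.0])]
('top', 'side')
yaw,lean,pitch,slide [-1.968  -0.0321  0.      0.0149]
grip [0.4295 0.0534 0.19  ] wheel bottom z [ 3.832e-01 -4.110e-02  1.000e-04] foot plug [4.463e-01 1.092e-01 1.000e-04] tip [0.379  0.1124 0.0225]
[('top', 'frame_wheel', [0.8, 0.9]), ('side', 'frame_wheel', [-2.3, 6.0]), ('top', 'frame_wheel', [4.0, -2.9]), ('side', 'frame_wheel', [-6.7, -0.2]), ('top', 'frame_wheel', [3.5, 5.2]), ('side', 'frame_wheel', [0.0, -6.3])]
```

Request:
carry_out(translation=[[-0.0019,0,-0.0001],[-0.0019,0,-0.0001],[-0.0019,0,-0.0001],[0,0,0],[0,0,0]], turn=[[0,0.01,0],[0,0.01,0],[0,0.01,0],[0,0,0],[0,0,0]], gripper=[1,1,1,1,1])

```text
time: 27.6
tool_pos: [0.4174, 0.0419, 0.1801]
tool_rot: [3.113, 0.017, -0.401]
contact_force: [0.9, 1.0, 5.9]
opening: 0.0176
```

```bash
cat > m.py <<'E'
from h import *
Q=[('top','frame_wheel'),('side','frame_wheel'),('wrist','stand_hinge'),('wrist','stand_tip')]
A=[]
for k in range(3):
    pics={c:read_camera(c) for c in ('top','side','wrist')}
    for c,n in Q:
        r=nets.tip_of(pics[c],n)
        if r and r[0]['score']>.4: A.append((c,n,pics[c],r[0]['pixel']))
s=robot.observe(); print({k:np.round(s[k],4).tolist() for k in ['time','tool_pos','tool_rot','contact_force','torque','opening']})
for w in (('wrist',),('top','side')): print(w); solve2(s,[a for a in A if a[0] in w])
E
python3 m.py
```

```text
{'time': 28.65, 'tool_pos': [0.4175, 0.0418, 0.1801], 'tool_rot': [3.1125, 0.0171, -0.4015], 'contact_force': [1.0241, 1.1124, 6.2777], 'torque': [0.0392, -0.3701, 0.0695], 'opening': 0.0174}
('wrist',)
yaw,lean,pitch,slide [-1.9675e+00  6.2000e-03  1.0000e-04  1.3800e-02]
grip [0.4231 0.0547 0.1901] wheel bottom z [ 3.836e-01 -4.260e-02  2.000e-04] foot plug [4.466e-01 1.078e-01 1.000e-04] tip [0.3785 0.1112 0.02  ]
[('wrist', 'stand_hinge', [-0.1, -0.8]), ('wrist', 'stand_tip', [-0.6, 0.5]), ('wrist', 'stand_hinge', [0.6, 0.1]), ('wrist', 'stand_tip', [-0.1, -0.6]), ('wrist', 'stand_hinge', [-0.2, 1.0]), ('wrist', 'stand_tip', [0.5, -0.3])]
('top', 'side')
yaw,lean,pitch,slide [-1.9682e+00  3.4300e-02  8.0000e-04  1.7100e-02]
grip [0.4244 0.0578 0.1901] wheel bottom z [ 3.897e-01 -4.170e-02  3.000e-04] foot plug [4.528e-01 1.086e-01 2.000e-04] tip [0.3843 0.1124 0.0183]
[('top', 'frame_wheel', [0.7, 2.0]), ('side', 'frame_wheel', [-3.0, -3.8]), ('top', 'frame_wheel', [2.8, 1.2]), ('side', 'frame_wheel', [2.6, 3.8]), ('top', 'frame_wheel', [-0.1, -4.9]), ('side', 'frame_wheel', [-2.5, 3.6])]
```

```bash
python3 -c "
from cell import robot
print(robot.hand_in())"
```

```text
the job is handed in; nothing more can be done
None
```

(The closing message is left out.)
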